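Clear the gauge box lid and press it to spring ajar

TASK

The angle bracket has been left on the lid of one of the two bench boxes. Without picking it up, push it along with the fingertips until it stands wholly on that box's fixed deck, then press the steel push plate at the free edge of that lid so that the push-to-open catch lets go, and let the lid spring ajar. Keep the bracket standing on its foot, leave the other box shut and the other things where they are.

Things in the scene. Friction and masses are not known exactly. Their poses are not given: they have to be found in the camera images.
- box_a: the box to open: grey steel box, 278 mm long (x) by 152 mm wide (y), bolted down. Origin: at bench level below the lid's hinge line, mid-width; x points away from the robot (within 0.3 rad), from the deck to the lid's free edge; z up. Fixed deck at x = -136 to -2 mm; lidded bay at x = 0 to 134 mm, side walls 70 mm high beside the lid, end wall 56 mm high under it
- lid_a (a joint): hinge angle (rad) of the plywood lid, 132 x 136 x 10 mm, top 75 mm above the bench, hinged along the deck. 0 shut and level; -0.026 pressed 3 mm at the push plate, where the catch lets go; -0.049 pressed 5.5 mm, its stop; 0.5 ajar, its stop. Pressing takes 5 to 6 N until the stop; then, as the finger backs off, a damped spring raises the lid in about 1 s
- lid_a_press (a point): centre of the top of the push plate on the lid of box_a: a thin flush dark steel strip, 18 x 45 mm, at mid-width, 115 mm from the hinge line and 18 mm in from the lid's free edge; 75 mm above the bench when shut. The catch is below it
- box_a_deck (a point): centre of the top of the fixed deck of box_a, 74 mm above the bench, at x = -65 mm in the box's frame; a stop rim 84 mm above the bench closes the deck's near end (x = -142 to -136 mm). The deck is 1 mm lower than the lid's top, so things slide on to it freely
- bracket: aluminium angle bracket, 175 to 325 g, standing on the lid of box_a: flat foot 56 (x) by 70 mm (y), 8 mm thick; upright web 9 mm thick, 44 mm high along the foot's whole +x edge, its outer face at x = 28 mm, facing the lid's free edge within 0.25 rad; two low ribs. Origin: centre of the foot's underside; z up
- box_b: the other box, just like box_a, frame and sizes too; its lid stays shut and the tape roll lies on its deck
- lid_b (a joint): hinge angle (rad) of the lid of box_b, built and sprung like lid_a; 0 = shut
- lid_b_press (a point): centre of the push plate on the lid of box_b (not to be pressed)
- tape_roll: bystander: blue ring, 72 mm across, 22 mm high, lying on the deck of box_b; origin at the centre of its underside
- bottle: bystander: white bottle with blue cap, 60 mm across, 130 mm high, standing on the bench to the left of the boxes; origin at the centre of its underside
- driver: bystander: screwdriver, about 200 mm long, lying on the bench to the left of the boxes; origin at the middle, underneath
- cover: bystander: grey moulded corner cover, 160 x 90 mm, 70 mm high, standing on the bench to the right of the boxes; origin at the centre of its underside
Things that resemble listed ones, but are neither listed nor needed, are in the scene too. Several things have the shape of the bracket; the one meant has the colours described above.

How it is judged:
On the way, in this order (a step that is already met when the one before it is completed fails the run):
1. the bracket stands wholly on the fixed deck of its box, the lid still shut (x of bracket in the frame of box_a between -0.112 and -0.029 m and y of bracket in the frame of box_a between -0.055 and 0.055 m and z of bracket in the frame of box_a between 0.07 and 0.079 m and angle between bracket's own z axis and vertical below 0.1 rad and value of joint lid_a below 0.06 rad), for 0.2 s.
2. the lid of that box has sprung ajar (value of joint lid_a above 0.4 rad), for 0.2 s.
At the end, for the whole second after the job is handed in: the bracket stands level and at rest on the fixed deck of box_a, wholly off the lid (its origin 29 to 112 mm from the hinge line on the deck side, within 55 mm of mid-width), lid_a is ajar (above 0.4 rad), lid_b is shut (below 0.06 rad) and no bystander has moved 30 mm (x of bracket in the frame of box_a between -0.112 and -0.029 m and y of bracket in the frame of box_a between -0.055 and 0.055 m and z of bracket in the frame of box_a between 0.07 and 0.079 m and angle between bracket's own z axis and vertical below 0.1 rad and linear speed of bracket below 0.02 m/s and value of joint lid_a above 0.4 rad and value of joint lid_b below 0.06 rad and distance of each of tape_roll, bottle, driver, cover from where it was at the start of the episode below 0.03 m); the robot touches nothing.
It fails at once if the bracket is lifted or carried (more than 15 mm above the lid) (z of bracket in the frame of box_a above 0.09 m).
It fails at once if the bracket falls off the box or is tipped (z of bracket in the frame of box_a below 0.06 m or angle between bracket's own z axis and vertical above 0.4 rad).
It fails at once if the lid opens while the bracket still stands on it (value of joint lid_a above 0.1 rad and x of bracket in the frame of box_a above -0.027 m).
It fails at once if the other box is opened (value of joint lid_b above 0.06 rad).
It fails at once if a bystander is moved by 30 mm or more (distance of any of tape_roll, bottle, driver, cover from where it was at the start of the episode above 0.03 m).
It also fails if it takes over 43 s, if anything falls off the work surface, if the arm or the gripper's body presses on something with over 40 N, if the wrist force passes 120 N, or if a joint passes its speed limit or range.

ROBOT

A 6-joint arm with a two-finger parallel gripper is mounted at the origin on the work surface. World frame = base frame: x ahead of the robot, y to its left, z up, the work surface at z = 0. Lengths are in m, angles in rad, forces in N, time in s.
With the tool pointing down it reaches from about 0.35 to 1 m from the base axis. Payload 7.1 kg.
Tool frame: the origin (TCP) lies at the very end of the fingers, on their centre line; the grasp point (between the pads) lies 19 mm behind it (arm.grip_depth is the distance from the TCP to the grasp point, in m); z points along the fingers, y is the line along which they close (so a half turn about z gives the same grasp; the last joint's range is limited). The gripper opens to 85 mm and grips with 20 to 120 N. Pads are 22 mm wide; open, the fingers measure 114 mm over their backs; the gripper's body (76 mm by 85 mm) begins 54 mm behind the grasp point. The pads swing forward as they close: fully open they stand 13 mm farther back than shut.
Start: joints at [1.248, 0.423, 1.63, -0, 1.089, -0.019], TCP at [0.187, 0.596, 0.231] pointing down, gripper open.
Joint ranges: [-3, 3], [-0.9, 2.11], [0.09, 2.58], [-1.31, 4.45], [0.11, 2.69], [-2.54, 2.54]. Speed limits (rad/s): [2.39, 2.39, 3.01, 3.14, 3.14, 3.14].

INTERFACE

Orientations are given as a rotation vector (axis times angle).
In Python, from cell import state, eyes, job, arm gives the robot as it stands.
- The arm moves only by the tool drive_tool, never from a script. Its argument "plan" is a list that holds one entry, the list of rows, each a list of 4 numbers: the shift along the tool's x, y, z in m, then the turn about the tool's z in degrees. In form: [[[x, y, z, twist], ...]]. A call has 1 to 10 rows; each row shifts and turns the commanded pose from where the row before left it, along the tool's axes as they then stand; what a row does not reach is not made up. A row lasts 1/12 s, in which the tool goes at most 41.7 mm and 7.16 degrees, less where a joint would pass 70% of its speed; a pose out of reach is approached as far as the arm can. A call with a gripper value outside its range is refused whole. "gripper" is the finger opening in m, from 0 to 0.0854, set as the call begins (left out, the last holds). The fingers move at their own pace and stop on an object; the grip force is fixed at half the most. Time passes only in rows, so rows that do not move let the fingers close. It gives the time, the measured TCP pose, the force, the opening and the grip force at its end, in the units of the state.
- state(): the state, without advancing time (a new reading comes with each control period).
- eyes.camera(name): name is "scene" or "top"; returns the picture (420x560x3 uint8, red, green, blue); there is no depth.
- eyes.camera_info(name): a dict with "vertical_fov" (degrees; the focal length in pixels is half the picture's height over the tangent of half this angle, whatever the lens; pixels are square), "cx", "cy" (the principal point, pixels), "D" ([k1, k2, p1, p2, k3] as OpenCV has them; the pictures are not rectified), "R" (3x3) and "t" (3): a world point X has camera coordinates R X + t. Camera axes: x right, y down, z forward; pixel columns grow to the right and rows downward; lengths in m; the calibration is good to about 2 mm. A picture is of the moment at which its call begins. camera_info takes no time and is no camera call.
- job.job_done(): hands the job in; it is judged then, once.
The state is a dict: "t": time; "joint_positions": joint angles; "qd": joint speeds; "effort": joint torques, N m; "tool_pos": TCP position; "tool_rot": TCP orientation; "wrist_force": force on the tool from outside, world axes, zero at the start; "torque": the same for the moment, N m; "width": opening from 0.0 (shut) to 1.0 (fully open); "finger_force": force on a finger pad.
Only numpy, scipy, OpenCV 4.12 (cv2) and the standard library are available. Lean on these libraries where they do the work, as an engineer would, in place of code of your own. Each camera call takes 0.05 s, during which the arm holds its last target. There are 200 camera calls.

## Working session

There is one attempt and no reset: what is moved stays moved. The work goes in short steps, Python scripts to look and compute and a tool call to move; the robot and the scene stay as the last step left them, time stands still between calls to the robot, and variables do not carry over. Pictures are saved under pics/ and viewed, at most 10 in all, crops included, and the job is handed in when it is done.

Besides the shell and the picture viewer there is one more tool, called after "Emit:" by a JSON object that holds its "method" and its "body". drive_tool: Moves the arm, as the interface text tells. Its arguments: {"type":"object","properties":{"plan":{"type":"array","items":{"type":"array","items":{"type":"array","items":{"type":"number"}}}},"gripper":{"type":"number"}},"required":["plan"]}

```bash
mkdir -p pics; ls; python3 - <<'E'
from cell import state, eyes, job, arm
import cv2,numpy as np
s=state();print(s)
ims=[]
for n in("scene","top"):
    im=eyes.camera(n);cv2.imwrite(f"pics/{n}0.png",im[:,:,::-1]);print(n,eyes.camera_info(n))
E
```

```text
pics
{'t': 0.0, 'joint_positions': array([ 1.24802201e+00,  4.23834769e-01,  1.63067818e+00, -2.12657922e-05,
        1.08857405e+00, -1.90282772e-02]), 'qd': array([-0.00016137, -0.00021349, -0.00095733, -0.00152836, -0.00038124,
       -0.00012941]), 'effort': array([-3.19394603e-03, -5.57388568e+01, -2.81741130e+01, -3.70330436e-04,
        7.39286043e-03, -3.78089180e-05]), 'tool_pos': array([0.18676478, 0.59588619, 0.23055411]), 'tool_rot': array([-4.75240002e-01, -3.10519980e+00,  2.31795992e-03]), 'wrist_force': array([ 0.09601901, -0.3308709 ,  0.70207142]), 'torque': array([0.08313283, 0.01247524, 0.00487235]), 'finger_force': 0.0, 'width': 1.000144513663678}
scene {'vertical_fov': 45.08934509666402, 'cx': 284.6888414254738, 'cy': 205.674839846763, 'D': array([-0.13245309,  0.        ,  0.        ,  0.        ,  0.        ]), 'R': array([[-0.45955783,  0.8881302 , -0.00560004],
       [ 0.4959615 ,  0.2513916 , -0.8311585 ],
       [-0.73676916, -0.3847428 , -0.55600736]]), 't': array([ 0.31423454, -0.24250766,  1.82501786])}
top {'vertical_fov': 49.730946918077414, 'cx': 267.31059138920625, 'cy': 213.06516605737454, 'D': array([-0.03159948,  0.        ,  0.        ,  0.        ,  0.        ]), 'R': array([[-0.01447192, -0.99981055,  0.0130163 ],
       [-0.99257636,  0.01279261, -0.12094839],
       [ 0.12075897, -0.01467003, -0.99257345]]), 't': array([-0.03342494,  0.60894762,  1.44513259])}
```

View pics/scene0.png

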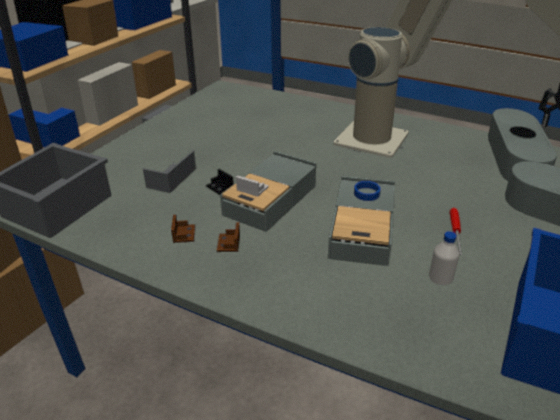

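View pics/top0.png

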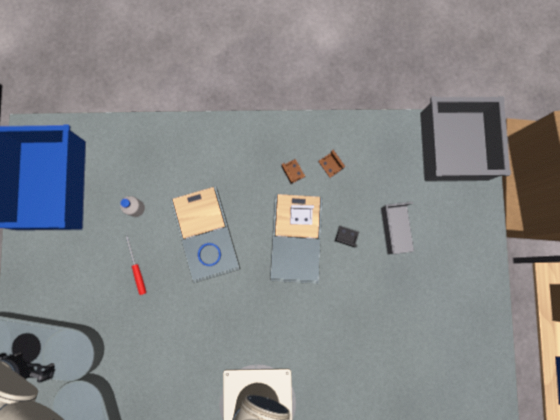

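The scene shows the aluminium bracket at top (301,215) on the right-hand box. The lookalikes are one black bracket at (347,236) and two brown ones at (292,171) and (332,163), all on the bench. The tape is on the other box's deck at (209,254). I choose the aluminium one.

```bash
cat > h.py <<'E'
import cv2,numpy as np
from cell import state, eyes, job, arm
def KD(n):
    i=eyes.camera_info(n);f=210/np.tan(np.radians(i["vertical_fov"])/2)
    return np.array([[f,0,i["cx"]],[0,f,i["cy"]],[0,0,1]]),i["D"],i["R"],i["t"]
def ray(n,px,z):
    K,D,R,t=KD(n);p=cv2.undistortPoints(np.array(px,float).reshape(-1,1,2),K,D).reshape(-1,2)
    d=np.c_[p,np.ones(len(p))]@R;c=-R.T@t
    return c+d*((z-c[2])/d[:,2])[:,None]
def proj(n,X):
    K,D,R,t=KD(n);return cv2.projectPoints(np.array(X,float).reshape(-1,1,3),cv2.Rodrigues(R)[0],t,K,D)[0].reshape(-1,2)
def shot(n,name,box,s):
    im=eyes.camera(n);x,y,w,h=box
    cv2.imwrite(f"pics/{name}.png",cv2.resize(im[y:y+h,x:x+w,::-1],None,fx=s,fy=s,interpolation=cv2.INTER_CUBIC));return im
E
python3 - <<'E'
from h import *
t=cv2.imread("pics/top0.png");s=cv2.imread("pics/scene0.png")
a=cv2.resize(t[180:295,255:340],None,fx=5,fy=5,interpolation=cv2.INTER_CUBIC)
b=cv2.resize(s[145:230,210:320],None,fx=3.3,fy=3.3,interpolation=cv2.INTER_CUBIC)
o=np.zeros((600,800,3),np.uint8);o[:a.shape[0],:a.shape[1]]=a;o[:b.shape[0],430:430+b.shape[1]]=b
cv2.imwrite("pics/crop0.png",o)
hsv=cv2.cvtColor(t,cv2.COLOR_BGR2HSV)
m=cv2.inRange(hsv,(8,60,120),(28,255,255));m[:185]=0;m[245:]=0
for x0,x1 in((160,240),(262,335)):
    k=np.zeros_like(m);k[:,x0:x1]=m[:,x0:x1]
    p=cv2.findNonZero(k);r=cv2.minAreaRect(p);c=cv2.boxPoints(r);w=ray("top",c,.075);print(c.round(1).tolist(),w[:,:2].round(4).tolist(),[np.linalg.norm(w[i]-w[i-1]).round(4) for i in(1,2)])
E
```

```text
[[171.39999389648438, 198.60000610351562], [213.1999969482422, 186.5], [224.8000030517578, 226.39999389648438], [183.0, 238.5]] [[0.6543, 0.2645], [0.6919, 0.1312], [0.563, 0.0944], [0.5262, 0.2265]] [np.float64(0.1385), np.float64(0.134)]
[[274.5, 235.39999389648438], [277.1000061035156, 193.89999389648438], [320.20001220703125, 196.60000610351562], [317.6000061035156, 238.10000610351562]] [[0.5322, -0.0629], [0.6654, -0.0734], [0.6549, -0.2115], [0.5218, -0.1994]] [np.float64(0.1336), np.float64(0.1385)]
```

View pics/crop0.png

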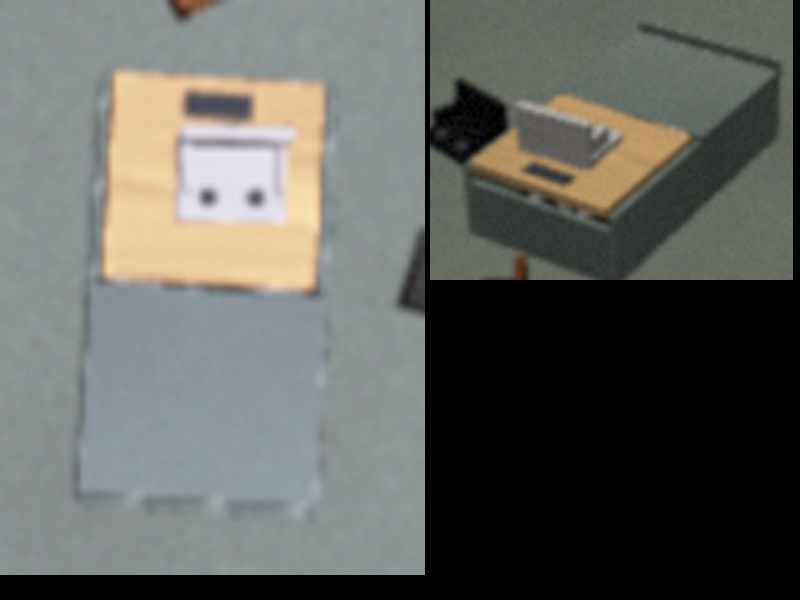

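The crop confirms it: a light aluminium bracket stands on the lid, with its web top at crop (183,125)-(296,130). The foot's near edge is at (177,220)-(287,222), and the dark plate is at (218,105).

```bash
cat >> h.py <<'E'
H=np.array([.527,-.131]);YAW=-.085
B=np.array([[np.cos(YAW),-np.sin(YAW)],[np.sin(YAW),np.cos(YAW)]])
def tobox(w): return (np.atleast_2d(w)[:,:2]-H)@B
def tool():
    s=state();R=cv2.Rodrigues(s["tool_rot"])[0];return s,R
E
python3 - <<'E'
from h import *
c=lambda *p:np.array(p)/5+[255,180]
print("foot near",tobox(ray("top",c((177,220),(287,222)),.083))*1e3)
for z in(.119,.127):print("web top outer",z,tobox(ray("top",c((183,125),(296,130)),z))*1e3)
print("plate",tobox(ray("top",c((218,105)),.075))*1e3)
print("deck near corners",tobox(ray("top",c((80,495),(320,492)),.08))*1e3)
# scene: web bottom outer edge on lid & plate
d=lambda *p:(np.array(p)-[430,0])/3.3+[210,145]
print("scene web bottom",tobox(ray("scene",d((520,147),(592,166)),.075))*1e3,"plate",tobox(ray("scene",d((550,173)),.075))*1e3)
s,R=tool();print("tool box",tobox(s["tool_pos"])*1e3,R[:,0],R[:,1])
E
```

```text
foot near [[ 38.46073379  20.74471105]
 [ 42.18338601 -48.85749435]]
web top outer 0.119 [[ 94.07798454  22.89624107]
 [ 96.03076868 -47.26761446]]
web top outer 0.127 [[ 92.92234572  23.35345237]
 [ 94.86388666 -46.40643319]]
plate [[114.95835774  -1.16336511]]
deck near corners [[-137.78620607   69.9131373 ]
 [-125.47233595  -79.82727943]]
scene web bottom [[ 93.8536112  -43.17159781]
 [ 86.43820589  25.15763073]] plate [[113.2783819   1.918238 ]]
tool box [[-400.7103004  695.391152 ]] [-9.54199105e-01  2.99172300e-01  4.64233907e-05] [ 0.29917192  0.95419811 -0.00146052]
```

Emit:
{"method": "drive_tool", "body": {"plan": [[[0, 0, 0, -6.25], [0, 0, 0, -6.25], [-0.0236, -0.0322, 0, 0], [-0.0236, -0.0322, 0, 0], [-0.0236, -0.0322, 0, 0], [-0.0236, -0.0322, 0, 0], [-0.0236, -0.0322, 0, 0], [-0.0236, -0.0322, 0, 0], [-0.0236, -0.0322, 0, 0], [-0.0236, -0.0322, 0, 0]]], "gripper": 0.03}}

```text
t: 0.93
tool_pos: [0.3534, 0.3217, 0.2312]
tool_rot: [-0.134, -3.139, 0.0]
wrist_force: [0.7, 0.4, -0.4]
width: 0.351
finger_force: 0.0
```

Emit:
{"method": "drive_tool", "body": {"plan": [[[-0.0236, -0.0322, 0, 0], [-0.0236, -0.0322, 0, 0], [-0.0236, -0.0322, 0, 0], [-0.0236, -0.0322, 0, 0], [-0.0236, -0.0322, 0, 0], [-0.0236, -0.0322, 0, 0], [-0.0236, -0.0322, 0, 0], [-0.0236, -0.0322, 0, 0], [-0.0236, -0.0322, 0, 0], [-0.0236, -0.0322, 0, 0]]]}}

```text
t: 1.77
tool_pos: [0.5611, -0.0194, 0.2311]
tool_rot: [-0.135, -3.138, -0.0]
wrist_force: [0.6, 0.7, -0.5]
width: 0.348
finger_force: 0.0
```

Emit:
{"method": "drive_tool", "body": {"plan": [[[-0.0236, -0.0322, 0, 0], [-0.0236, -0.0322, 0, 0], [0, 0, 0.02, 0], [0, 0, 0.02, 0], [0, 0, 0.02, 0], [0, 0, 0.02, 0], [0, 0, 0, 0], [0, 0, 0, 0]]]}}

```text
t: 2.43
tool_pos: [0.6012, -0.0855, 0.1503]
tool_rot: [-0.134, -3.136, -0.001]
wrist_force: [0.7, 0.8, 0.8]
width: 0.351
finger_force: 0.0
```

```bash
python3 - <<'E'
from h import *
s,R=tool();print(s["t"],tobox(s["tool_pos"])*1e3,s["tool_pos"],s["width"]*85.4,s["wrist_force"],"x err",R.T@[*B[:,0],0])
a=eyes.camera("top");b=eyes.camera("scene");print(proj("top",s["tool_pos"]),proj("scene",s["tool_pos"]))
o=np.zeros((600,800,3),np.uint8)
o[:460,:400]=cv2.resize(a[180:295,250:350],None,fx=4,fy=4,interpolation=cv2.INTER_CUBIC);o[:400,400:]=cv2.resize(b[130:230,210:310],None,fx=4,fy=4,interpolation=cv2.INTER_CUBIC)
cv2.imwrite("pics/c1.png",o[:,:,::-1])
E
```

```text
2.4333 [[70.07636759 51.62101945]] [ 0.60120587 -0.08551467  0.15028952] 29.953117927606577 [0.65476851 0.75593016 0.79647712] x err [-9.99995224e-01  6.91439536e-04 -3.01243749e-03]
[[282.30448648 210.72777043]] [[269.94074256 171.22141073]]
```

View pics/c1.png

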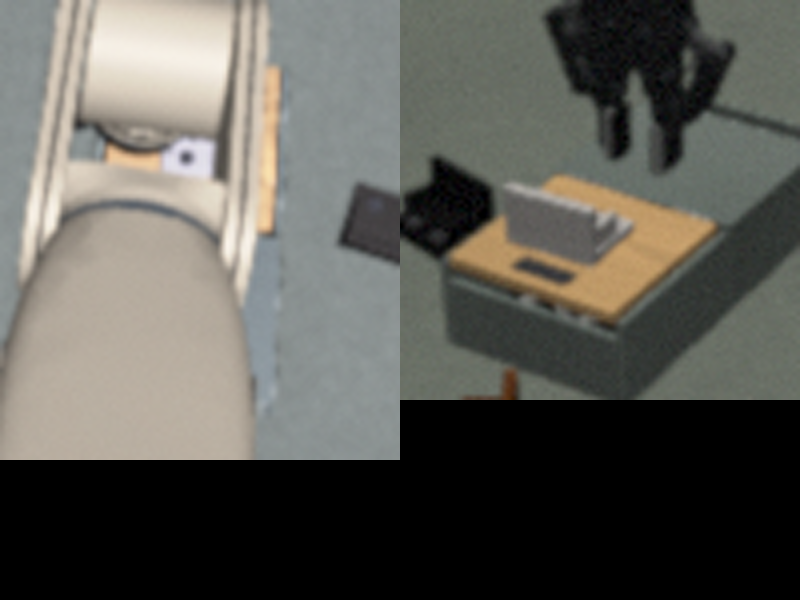

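The picture shows the fingers hanging clear beside the web, with the tips near (612,155) and (660,165) and the bracket undisturbed. Some rows were clipped, so I still need to go 50 mm outward and 65 mm right.

Emit:
{"method": "drive_tool", "body": {"plan": [[[-0.016, -0.022, 0, 0], [-0.018, -0.022, 0, 0], [-0.016, -0.021, 0, 0], [0, 0, 0, 0], [0, 0, 0, 0], [0, 0, 0, 0]]]}}

```text
t: 3.03
tool_pos: [0.6464, -0.1544, 0.1523]
tool_rot: [0.135, 3.138, 0.0]
wrist_force: [0.8, -0.4, 0.1]
width: 0.351
finger_force: 0.0
```

```bash
python3 - <<'E'
from h import *
s,R=tool();print(s["t"],tobox(s["tool_pos"])*1e3,s["tool_pos"],s["wrist_force"])
E
```

```text
3.0333 [[120.92598212 -13.20012958]] [ 0.64636874 -0.15441881  0.15226594] [ 0.78437438 -0.35661148  0.12120923]
```

Emit:
{"method": "drive_tool", "body": {"plan": [[[0, 0, 0.016, 0], [0, 0, 0.016, 0], [0, 0, 0.016, 0], [0, 0, 0.01, 0], [0, 0, 0.006, 0], [0, 0, 0, 0], [0, 0, 0, 0]]]}}

```text
t: 3.62
tool_pos: [0.6465, -0.1543, 0.0877]
tool_rot: [0.134, 3.139, 0.0]
wrist_force: [-0.3, 0.2, -0.2]
width: 0.349
finger_force: 0.0
```

```bash
python3 - <<'E'
from h import *
shot("scene","c2",(210,130,100,100),5)
s,R=tool();print(s["t"],tobox(s["tool_pos"])*1e3,s["tool_pos"],s["wrist_force"])
E
```

```text
3.6667 [[121.44792884 -13.26597876]] [ 0.64688321 -0.15452873  0.08813795] [ 1.00096949 -0.05852143 -0.22451919]
```

View pics/c2.png

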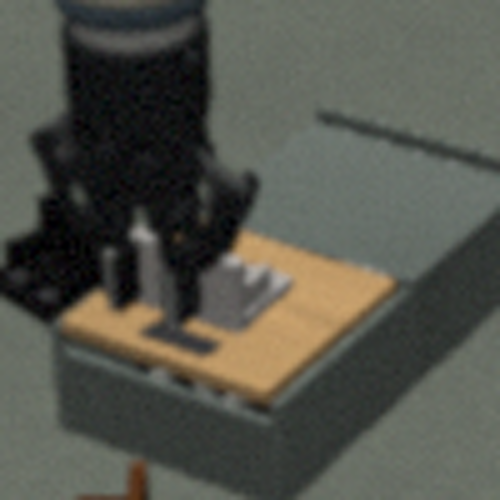

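The picture shows both fingers (115,300) and (172,320) in front of the web's outer face and above the lid. Next I push toward the deck.

Emit:
{"method": "drive_tool", "body": {"plan": [[[0.004, 0, 0, 0], [0.006, 0, 0, 0], [0.007, 0, 0, 0], [0.008, 0, 0, 0], [0.008, 0, 0, 0], [0.008, 0, 0, 0], [0.008, 0, 0, 0], [0.008, 0, 0, 0], [0.008, 0, 0, 0], [0.008, 0, 0, 0]]]}}

```text
t: 4.5
tool_pos: [0.5729, -0.1484, 0.0874]
tool_rot: [0.135, 3.138, -0.0]
wrist_force: [2.9, 0.4, 1.4]
width: 0.35
finger_force: 1.3
```

```bash
python3 - <<'E'
from h import *
shot("scene","c3",(210,130,100,100),5)
s,R=tool();print(s["t"],tobox(s["tool_pos"])*1e3,s["tool_pos"],s["wrist_force"])
E
```

```text
4.55 [[ 45.14955138 -13.24990345]] [ 0.57086166 -0.14803516  0.08697396] [-0.39640114  0.66152715  0.55806693]
```

View pics/c3.png

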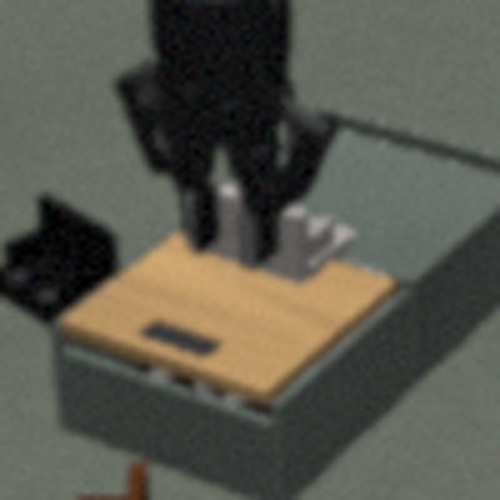

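The bracket slides upright ahead of the fingers, with its web around (260,235) and the lid still shut. It needs about 72 mm more.

Emit:
{"method": "drive_tool", "body": {"plan": [[[0.006, 0, 0, 0], [0.008, 0, 0, 0], [0.008, 0, 0, 0], [0.008, 0, 0, 0], [0.008, 0, 0, 0], [0.008, 0, 0, 0], [0.008, 0, 0, 0], [0.008, 0, 0, 0], [0.006, 0, 0, 0], [0.004, 0, 0, 0]]]}}

```text
t: 5.38
tool_pos: [0.501, -0.1422, 0.0874]
tool_rot: [-0.135, -3.138, -0.0]
wrist_force: [1.9, -0.5, -0.6]
width: 0.349
finger_force: 0.6
```

Emit:
{"method": "drive_tool", "body": {"plan": [[[0, 0, 0, 0], [0, 0, 0, 0], [-0.008, 0, 0, 0], [-0.012, 0, 0, 0], [-0.005, 0, -0.02, 0], [0, 0, -0.025, 0], [0, 0, -0.02, 0], [0, 0, 0, 0], [0, 0, 0, 0]]], "gripper": 0.03}}

```text
t: 6.13
tool_pos: [0.5283, -0.1447, 0.1533]
tool_rot: [0.134, 3.136, -0.001]
wrist_force: [-0.5, -0.9, -0.9]
width: 0.353
finger_force: 0.0
```

```bash
python3 - <<'E'
from h import *
shot("scene","c4",(210,130,120,100),5)
s,R=tool();print(s["t"],tobox(s["tool_pos"])*1e3,s["tool_pos"],s["wrist_force"])
E
```

```text
6.1833 [[  1.42372312 -13.30356797]] [ 0.52728914 -0.14437641  0.15226445] [-0.69812844  0.67520314 -0.50422879]
```

View pics/c4.png

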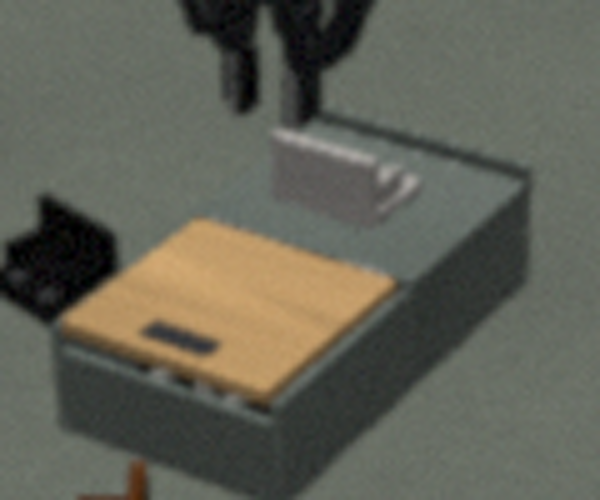

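The bracket stands on the deck, with its web bottom at (272,200)-(375,228) in the crop and a gap to the lid. I check it numerically while moving over the push plate.

Emit:
{"method": "drive_tool", "body": {"plan": [[[-0.02, 0.002, 0, 0], [-0.025, 0.003, 0, 0], [-0.025, 0.003, 0, 0], [-0.025, 0.003, 0, 0], [-0.018, 0.002, 0, 0], [0, 0, 0.02, 0], [0, 0, 0.02, 0], [0, 0, 0.01, 0], [0, 0, 0, 0], [0, 0, 0, 0]]], "gripper": 0}}

```text
t: 7.02
tool_pos: [0.6396, -0.1409, 0.101]
tool_rot: [-0.134, -3.136, -0.001]
wrist_force: [-0.3, -0.1, 0.8]
width: -0.003
finger_force: 0.0
```

```bash
python3 - <<'E'
from h import *
p=np.array([(272,200),(375,228)])/5+[210,130]
print("web",tobox(ray("scene",p,.074))*1e3)
s,R=tool();print(s["t"],tobox(s["tool_pos"])*1e3,s["tool_pos"],s["wrist_force"],s["width"])
E
```

```text
web [[-37.11830455 -41.27201508]
 [-41.37962757  27.83310101]]
7.0167 [[113.06085014  -0.32643381]] [ 0.63962495 -0.14092386  0.10101381] [-0.25734536 -0.06473345  0.80155594] -0.003156536371852208
```

The web face is at about -39 mm, so the origin is at about -67 mm, well within the deck. Now I press.

Emit:
{"method": "drive_tool", "body": {"plan": [[[0, 0, 0.012, 0], [0, 0, 0.008, 0], [0, 0, 0.004, 0], [0, 0, 0.003, 0], [0, 0, 0.002, 0], [0, 0, 0.001, 0], [0, 0, 0, 0], [0, 0, 0, 0]]]}}

```text
t: 7.68
tool_pos: [0.6401, -0.1411, 0.0729]
tool_rot: [-0.134, -3.138, -0.0]
wrist_force: [-3.1, -0.1, 5.8]
width: 0.002
finger_force: 2.7
```

Emit:
{"method": "drive_tool", "body": {"plan": [[[0, 0, 0.001, 0], [0, 0, 0.001, 0], [0, 0, 0.001, 0], [0, 0, 0, 0], [0, 0, 0, 0]]]}}

```text
t: 8.1
tool_pos: [0.6401, -0.1411, 0.07]
tool_rot: [-0.134, -3.138, -0.0]
wrist_force: [-3.2, 1.0, 5.5]
width: 0.001
finger_force: 2.9
```

Pressed 5 mm, so the catch should have let go. Back off upward.

Emit:
{"method": "drive_tool", "body": {"plan": [[[0, 0, -0.02, 0], [0, 0, -0.035, 0], [0, 0, -0.035, 0], [0, 0, -0.03, 0], [0, 0, -0.02, 0], [0, 0, 0, 0], [0, 0, 0, 0], [0, 0, 0, 0], [0, 0, 0, 0], [0, 0, 0, 0]]]}}

```text
t: 8.93
tool_pos: [0.6397, -0.1409, 0.2077]
tool_rot: [-0.134, -3.136, -0.001]
wrist_force: [-0.0, -0.5, -0.6]
width: 0.002
finger_force: 0.0
```

Emit:
{"method": "drive_tool", "body": {"plan": [[[0, 0, 0, 0], [0, 0, 0, 0], [0, 0, 0, 0], [0, 0, 0, 0], [0, 0, 0, 0], [0, 0, 0, 0], [0, 0, 0, 0], [0, 0, 0, 0]]]}}

```text
t: 9.6
tool_pos: [0.6405, -0.1411, 0.2094]
tool_rot: [0.134, 3.139, -0.0]
wrist_force: [-0.2, -0.0, -0.1]
width: 0.003
finger_force: 0.0
```

```bash
python3 - <<'E'
from h import *
shot("scene","c5",(200,120,220,165),3.6)
s,R=tool();print(s["t"],s["tool_pos"],s["wrist_force"])
E
```

```text
9.65 [ 0.64053151 -0.14113338  0.20937564] [0.77298429 0.21030279 0.80522612]
```

View pics/c5.png

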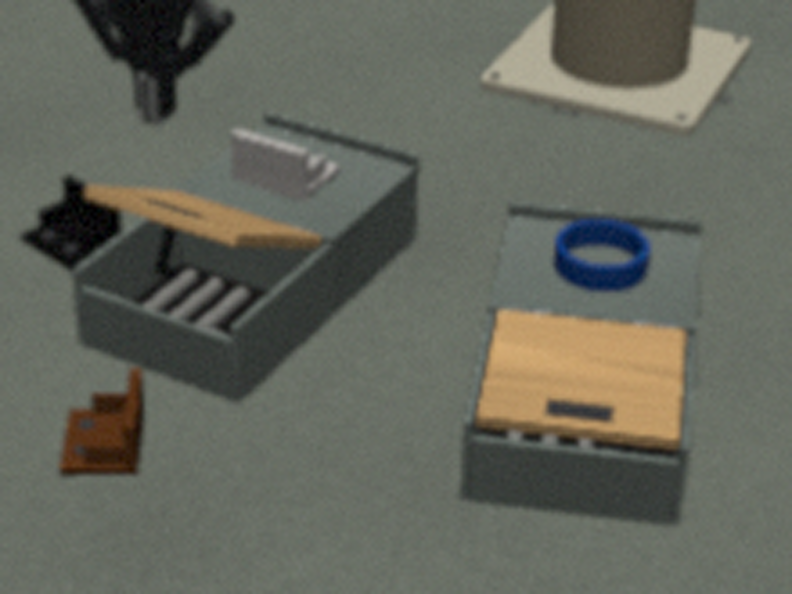

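The lid has sprung ajar, with its free corners at (85,190) and (235,240). The bracket stands on the deck at (280,160), box_b is shut and the gripper is clear. I check the angle after a short wait, then hand in.

Emit:
{"method": "drive_tool", "body": {"plan": [[[0, 0, 0, 0], [0, 0, 0, 0], [0, 0, 0, 0], [0, 0, 0, 0], [0, 0, 0, 0], [0, 0, 0, 0], [0, 0, 0, 0], [0, 0, 0, 0]]]}}

```text
t: 10.32
tool_pos: [0.6405, -0.1411, 0.2093]
tool_rot: [-0.134, -3.139, 0.0]
wrist_force: [0.6, 0.5, 0.4]
width: 0.001
finger_force: 0.0
```

```bash
python3 - <<'E'
from h import *
for a in(.3,.4,.5):
    for y in(.068,-.068):
        p=H+B@[.133*np.cos(a),y];print(a,y,(proj("scene",[*p,.075+.133*np.sin(a)])-[200,120])*3.6)
print(state()["t"])
E
```

```text
0.3 0.068 [[227.85341753 267.80652475]]
0.3 -0.068 [[ 78.28759055 216.72262367]]
0.4 0.068 [[230.94101482 250.14279176]]
0.4 -0.068 [[ 80.83613171 199.74750653]]
0.5 0.068 [[235.02985141 232.23915505]]
0.5 -0.068 [[ 84.46318044 182.58994444]]
10.3167
```

```bash
python3 -c "
from cell import job
print(job.job_done())"
```

```text
the job is handed in; nothing more can be done
None
```

I handed the job in at about 10 s of the 43 s allowed: the bracket stands on box_a's deck about 67 mm from the hinge line, and lid_a is ajar at about 0.48 rad. In the last picture box_b is shut and the tape roll is in place; the bottle, screwdriver and cover were outside that view, and the arm was not driven into any of them.

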